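Hold-test the screw cap of a sample bottle on the cap torque tester

ROBOT

A 6-joint arm with a two-finger parallel gripper is mounted at the origin on a cart in front of the work surface, level with it; the furniture and walls round the work are solid. World frame = base frame: x ahead of the robot, y to its left, z up, the work surface at z = 0. Lengths are in m, angles in rad, forces in N, time in s.
With the tool pointing down it reaches from about 0.3 to 0.875 m from the base axis. Payload 4.2 kg.
Tool frame: the origin (TCP) lies at the very end of the fingers, on their centre line; the grasp point (between the pads) lies 19 mm behind it; z points along the fingers, x is the direction in which the jaws open and shut, and the axes are right-handed (so a half turn about z gives the same grasp; the last joint's range is limited). The gripper opens to 85 mm and grips with 20 to 120 N. Pads are 22 mm wide; open, the fingers measure 114 mm over their backs; the gripper's body (76 mm by 85 mm) begins 54 mm behind the grasp point. The pads swing forward as they close: fully open they stand 13 mm farther back than shut.
Start: joints at [-1.236, 0.32, 1.565, -0, 1.257, -0.02], TCP at [0.2, -0.539, 0.231] pointing down, gripper open.
Joint ranges: [-3.11, 3.11], [-0.84, 2.01], [0.21, 2.61], [-1.34, 4.49], [0.05, 2.63], [-2.56, 2.56]. Speed limits (rad/s): [2.57, 2.57, 3.14, 3.14, 3.14, 3.14].

INTERFACE

Orientations are given as a rotation vector (axis times angle).
In Python, from workcell import sensors, grab_frame, calibration, env gives the robot as it stands.
- The arm moves only by the shell command python3 -m inch 'ROWS' [FORCE]. ROWS is JSON, a list that holds one entry, the list of rows, each a list of 5 numbers: the shift along the world's x, y, z in cm, then the turn about the world's z in rad, then the gripper's target within -1 to 1 (shut at 1, half-way at 0, fully open at -1). In form: [[[tx, ty, tz, spin, fingers], ...]]. A call has 1 to 5 rows; each row shifts and turns the pose as measured when the row begins; what a row does not reach is not made up. A row lasts 1/8 s, in which the tool goes at most 62.5 mm and 10.7 degrees, less where a joint would pass 70% of its speed; a pose out of reach is approached as far as the arm can. A call is refused whole if a number of a shift passes 6.25 or a number of a turn 0.188, either way. A call with a gripper value outside its range is refused whole. The fingers move at their own pace and stop on an object; FORCE is the grip in N (left out, the last holds). Time passes only in rows, so rows that do not move let the fingers close. It gives the time, the measured TCP pose, the force and the opening at its end, in the units of the state.
- sensors.state(): the state, without advancing time (a new reading comes with each control period).
- grab_frame(name): name is "scene" or "side" or "wrist"; returns (picture, depth): 384x512x3 uint8, red, green, blue; 384x512 float32, m along the optical axis (not along the pixel's ray), 0 where there is no reading.
- calibration(name): a dict with "K" (3x3 intrinsics, pixels), "k1" (the pictures are not rectified: a ray, as slopes to the right and down, at radius r is drawn at 1 + k1 r^2 times it, then the intrinsics apply), "R" (3x3) and "t" (3): a world point X has camera coordinates R X + t. Camera axes: x right, y down, z forward; pixel columns grow to the right and rows downward; lengths in m; the calibration is good to about 2 mm. A picture is of the moment at which its call begins: read the wrist's pose just before it. calibration takes no time and is no camera call; for the wrist camera it gives the pose at the moment of the call.
- env.job_done(): hands the job in, once; it reports no verdict.
The state is a dict: "time_s": time; "joint_pos": joint angles; "dq": joint speeds; "joint_torque": joint torques, N m; "position": TCP position; "ee_rot": TCP orientation; "force": force on the tool from outside, world axes, zero at the start; "torque": the same for the moment, N m; "opening": finger opening in m.
Only numpy, scipy, OpenCV 4.12 (cv2) and the standard library are available. Lean on these libraries where they do the work, as an engineer would, in place of code of your own. Each camera call takes 0.05 s, during which the arm holds its last target.

TASK

Take the square bottle out of the sample tray and stand it on the turntable of the cap torque tester, between the four pegs. Hold it by its cap and twist anticlockwise (the opening way, seen from above) until the turntable's pointer stands between the two tabs on the scale, never past the second, keep it there for two seconds to prove that the cap does not turn on the bottle, and ease the pointer back to zero before letting go. Then stand the bottle upright in its own place in the tray again, without knocking over the round bottles beside it.

Things in the scene. Friction and masses are not known exactly. Their poses are not given: they have to be found in the camera images.
- bottle: White square plastic bottle, 46 x 46 mm across flats, 146 mm high, about 0.26 kg, the only square one in the tray. Origin: centre of its underside; z up its axis, x and y square to its flats (four like sides). Above the origin: square part to 100 mm, shoulder narrowing from 101 to 110 mm to a neck 32 mm across, cap from 116 to 146 mm.
- bottle_cap: Grey ribbed screw cap of the square bottle, 46 mm across, 30 mm high; one taller rib on it stands over a rib on the bottle's shoulder. Origin: centre of its lower edge, 116 mm above the bottle's underside; z up. Grip it round its skirt from above, firmly (60 N or more), so that the fingers do not slip during the twist.
- cap_thread (a joint): Angle of the cap on the bottle, rad; 0 = as closed, positive = opened (anticlockwise from above). The thread is tight: it holds at the test torque and would slip only at about 0.85 N m. It must stay near 0.
- tester: Cap torque tester, fixed: grey box 160 mm deep (x), 156 mm wide (y) and 37 mm high with a steel turntable and a white scale plate (144 mm across) on top and a dark display on the front face (-x). Origin: under the turntable's axis on the worktop, z up; the box reaches from x = -88 to +72 mm.
- table_top (a point): Centre of the turntable's flat top, a disc 112 mm across, 52 mm above the worktop; turns with it. Four pegs 12 mm across and 28 mm high with tapered ends stand at x = +-31, y = +-18 mm of this frame: a 50 mm gap along x, open along y. The bottle stands centred with two flats facing the pegs, 2 mm loose each side, and turns about 0.1 rad before the pegs take it along.
- turntable (a joint): Turn of the turntable against its spring, rad; 0 at rest, positive anticlockwise from above; 1.0 N m for each rad, so it also reads the torque in N m. The black pointer on its rim points to the tester's front (-x) at rest; the two dark tabs on the scale's edge stand at 0.40 and 0.65 rad. Over 0.70 spoils the test.
- tray: Grey open sample tray, fixed, 92 mm (x) by 252 mm (y), walls 22 mm high and 4 mm thick, floor 4 mm thick. Two cross walls make three places in a row along y, each about 78 by 84 mm, centres 83 mm apart. Origin: centre of its underside. The square bottle starts in any one of the places and goes back there.
- bottle_amber: Round amber reagent bottle with a small black cap, 62 mm across and 134 mm high, standing in another place of the tray; to be left standing. Origin: centre of its underside.
- bottle_buffer: Round clear reagent bottle with a white and blue label and a small blue cap, 66 mm across and 144 mm high, standing in another place of the tray; to be left standing. Origin: centre of its underside.
Things that resemble listed ones, but are neither listed nor needed, are in the scene too. What is shaped like the bottle but purple is not meant.

How it is judged:
By the outcome, as a careful person would: the job done as asked, in the order asked, and still so for the second after the job is handed in, with the robot touching nothing.
It also fails if it takes over 67 s, if anything falls off the work surface, if the arm or the gripper's body presses on something with over 40 N, if the wrist force passes 120 N, or if a joint passes its speed limit or range.

## Working session

There is one attempt and no reset: what is moved stays moved. The work goes in short steps, Python scripts to look and compute and a shell command to move; the robot and the scene stay as the last step left them, time stands still between calls to the robot, and variables do not carry over. Pictures are saved under pics/ and viewed, and the job is handed in when it is done.

```bash
ls; mkdir -p pics; cat > h.py <<'E'
import numpy as np, cv2
from workcell import sensors, grab_frame, calibration, env
def save(n,im,s=1.0,crop=None):
    if crop: im=im[crop[1]:crop[3],crop[0]:crop[2]]
    if s!=1: im=cv2.resize(im,None,fx=s,fy=s,interpolation=cv2.INTER_CUBIC)
    cv2.imwrite('pics/'+n+'.png',im[...,::-1])
def world(d,c):
    K=np.array(c['K']);R=np.array(c['R']);t=np.array(c['t']).ravel()
    h,w=d.shape;u,v=np.meshgrid(np.arange(w),np.arange(h))
    dist=np.array([c['k1'],0,0,0,0.])
    p=cv2.undistortPoints(np.stack([u,v],-1).reshape(-1,1,2).astype(np.float64),K,dist).reshape(h,w,2)
    X=np.dstack([p[...,0]*d,p[...,1]*d,d])
    W=(X-t)@R
    W[d<=0]=np.nan
    return W
def proj(P,c):
    K=np.array(c['K']);R=np.array(c['R']);t=np.array(c['t']).ravel()
    return cv2.projectPoints(np.asarray(P,float).reshape(-1,1,3),cv2.Rodrigues(R)[0],t,K,np.array([c['k1'],0,0,0,0.]))[0].reshape(-1,2)
E
python3 - <<'E'
from h import *
for n in ['scene','side','wrist']:
    c=calibration(n)
    im,d=grab_frame(n); save(n+'0',im); np.savez('pics/%s0.npz'%n,im=im,d=d,W=world(d,c))
    print(n,c)
print(sensors.state())
E
```

```text
pics
scene {'K': array([[448.30281563,   0.        , 252.35322505],
       [  0.        , 448.30281563, 194.22551017],
       [  0.        ,   0.        ,   1.        ]]), 'k1': -0.1643986500913096, 'R': array([[-0.65913845, -0.751817  ,  0.01754147],
       [-0.31975118,  0.25906979, -0.91139565],
       [ 0.68065828, -0.60634482, -0.41115723]]), 't': array([0.50843882, 0.2111446 , 0.84145923])}
side {'K': array([[485.8703707 ,   0.        , 252.05712091],
       [  0.        , 485.8703707 , 198.87804747],
       [  0.        ,   0.        ,   1.        ]]), 'k1': 0.0011060328123134184, 'R': array([[-0.99448997,  0.1048164 , -0.00179238],
       [ 0.07022578,  0.65340774, -0.75374178],
       [-0.07783334, -0.74971451, -0.65716826]]), 't': array([ 0.57812593, -0.08999585,  1.50957727])}
wrist {'K': array([[321.60683162,   0.        , 255.46843236],
       [  0.        , 321.60683162, 187.05294756],
       [  0.        ,   0.        ,   1.        ]]), 'k1': -0.05728167304003423, 'R': array([[ 0.34696602, -0.93787618, -0.00168885],
       [-0.88888963, -0.32941681,  0.31837052],
       [-0.29914847, -0.10896255, -0.94796485]]), 't': array([-0.57335733, -0.04152144,  0.3800657 ])}
{'time_s': 0.15, 'joint_pos': array([-1.23604377e+00,  3.20145964e-01,  1.56538280e+00, -2.21048960e-05,
        1.25740834e+00, -1.99727838e-02]), 'dq': array([ 0.00133501, -0.00063773, -0.00231034, -0.00098603, -0.00190926,
        0.00052844]), 'joint_torque': array([-7.23297944e-05, -4.15841138e+01, -2.34347641e+01, -4.90443722e-05,
        6.04402798e-03,  1.44458193e-05]), 'position': array([ 0.19960889, -0.53886303,  0.23068109]), 'ee_rot': array([-2.57790213e+00,  1.79420354e+00,  1.72789551e-03]), 'force': array([-0.07456194,  0.11756438,  0.40807997]), 'torque': array([-0.02314695, -0.03619661, -0.01360339]), 'opening': 0.08557222837133219}
```

View pics/scene0.png

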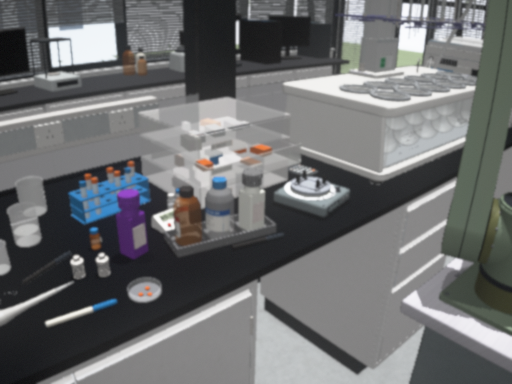

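View pics/side0.png

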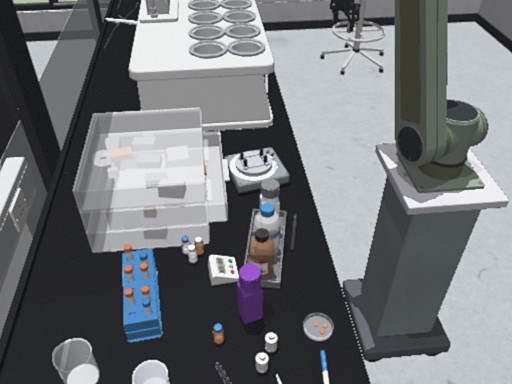

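View pics/wrist0.png

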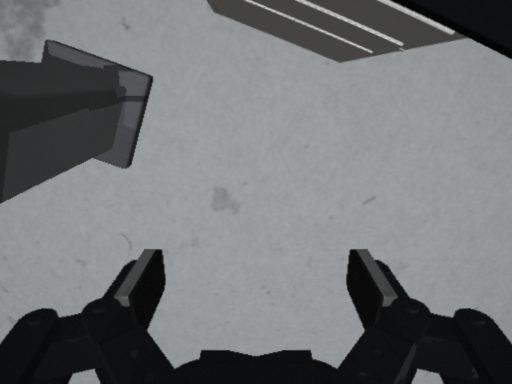

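The white bottle with a grey cap is at scene (252,200) and side (269,195), in the tray place nearest the tester. Beside it are the clear buffer bottle at (219,205) and the amber one at (187,215). The purple bottle at (131,225) is outside the tray. The tester is at scene (312,190). I'll confirm with enlarged crops and measure.

```bash
python3 - <<'E'
from h import *
a=np.load('pics/scene0.npz');b=np.load('pics/side0.npz')
A=cv2.resize(a['im'][140:260,150:360],None,fx=3.6,fy=3.6,interpolation=cv2.INTER_CUBIC)
save('cropA',A)
save('cropB',b['im'],4,(210,135,310,275))
for n,W,pts in [('scene',a['W'],[(252,172),(252,210),(248,168),(219,183),(187,192),(312,188),(131,200)]),('side',b['W'],[(269,186),(269,182),(269,200),(267,210),(261,235),(255,165),(250,275)])]:
    for p in pts: print(n,p,W[p[1],p[0]].round(3))
E
```

```text
scene (252, 172) [0.553 0.196 0.15 ]
scene (252, 210) [0.531 0.213 0.066]
scene (248, 168) [0.662 0.114 0.107]
scene (219, 183) [0.56  0.287 0.144]
scene (187, 192) [0.58  0.358 0.135]
scene (312, 188) [ 0.554 -0.023  0.049]
scene (131, 200) [0.612 0.476 0.139]
side (269, 186) [0.56  0.204 0.152]
side (269, 182) [0.558 0.191 0.154]
side (269, 200) [0.56  0.21  0.111]
side (267, 210) [0.576 0.289 0.15 ]
side (261, 235) [0.598 0.358 0.138]
side (255, 165) [ 0.571 -0.012  0.056]
side (250, 275) [0.636 0.481 0.148]
```

View pics/cropA.png

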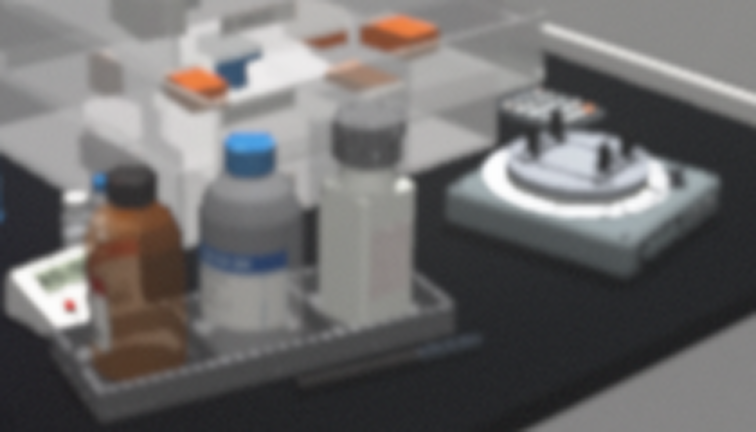

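View pics/cropB.png

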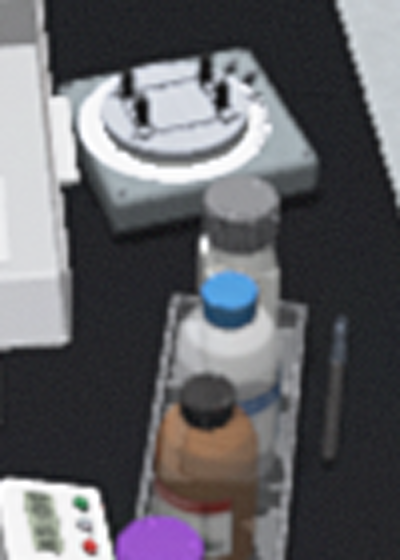

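Confirmed: the target is the white square bottle with the ribbed grey cap at scene (251,205); the purple one is out. Next I'll map obstacle heights and get rough poses.

```bash
python3 - <<'E'
from h import *
a=np.load('pics/scene0.npz');b=np.load('pics/side0.npz')
P=np.vstack([a['W'].reshape(-1,3),b['W'].reshape(-1,3)]);P=P[np.isfinite(P).all(1)]
xs=np.arange(.40,.86,.03);ys=np.arange(-.2,.5,.03)
print('      '+' '.join('%4d'%round(x*100) for x in xs))
for y in ys:
    r=[]
    for x in xs:
        m=(abs(P[:,0]-x)<.015)&(abs(P[:,1]-y)<.015)&(P[:,2]<.6)
        r.append('%4d'%(np.percentile(P[m,2],97)*1000) if m.sum()>2 else '   .')
    print('%5.2f '%y,' '.join(r))
c=calibration('side')
Wm=b['W']; 
for n,W in(('scene',a['W']),('side',b['W'])):
    m=(abs(W[...,0]-.56)<.06)&(abs(W[...,1]-.2)<.05)&(W[...,2]>.142)&(W[...,2]<.16)
    print(n,m.sum(),np.median(W[m],0),W[m].min(0),W[m].max(0))
    m=(abs(W[...,0]-.57)<.1)&(abs(W[...,1])<.1)&(W[...,2]>.045)&(W[...,2]<.056)
    q=cv2.minEnclosingCircle(W[m][:,:2].astype(np.float32)); print('disc',m.sum(),q)
E
```

```text
40   43   46   49   52   55   58   61   64   67   70   73   76   79   82   85
-0.20     1    4    3    3    5    4    4    4    4    2   12   12   13   10 -815 -814
-0.17     0    5    4    4    4    5    5    5    4    3   12   13   12    9 -815 -814
-0.14     3    4    4    7   37    . -815    4    3    3   10   11   12 -814 -815 -814
-0.11     2    4    4   35   44   40    .   39   35  128  127  209  211  211  210  210
-0.08     1    4    4   40   51   59   56   54   41  134  170  211  213  212  212  212
-0.05     2    5    3   40   54   79   56   79   42  133  192  211  212  212  213  212
-0.02     3    3    5   40   74   79   73   79   51  134  196  211  212  213  212  212
 0.01     2    4   32   40   50   55   55   60   40  133  187  212  212  213  213  213
 0.04     2    4    5   33   37   39   39   40  110  133  186  212  212  213  212  212
 0.07     2    4    4    4    2    0    4   20  111  135  185  212  213  212  213  213
 0.10     2    4    3    4    3    0    3    4  110  134  182  212  213  212  212  213
 0.13     2    3    4    4    2    0   23    4    4  135  180  21
[... 745 characters left out ...]
   3   23   23   23   18    3    3    4    4    3    3  105
 0.43     1    2    3    3    3    4    4   47    2    4    4    4    3    4    3   68
 0.46     1    2    3    3    3    3    3  147  149  145    3    3    3    4    3  106
 0.49     2    2   11   13   13    3    3  145  147  130    3    4    3    3   51  106
scene 164 [0.54825943 0.20050671 0.14913516] [0.53076902 0.17102237 0.14203514] [0.57805941 0.21892303 0.15120647]
disc 453 ((0.5638558268547058, -0.040349315851926804), 0.06347973644733429)
side 215 [0.55623596 0.19948343 0.15077486] [0.53381283 0.16990461 0.14201963] [0.57941945 0.21729999 0.15580801]
disc 539 ((0.5600286722183228, -0.04168963059782982), 0.06976420432329178)
```

```bash
python3 -m inch '[[[3,5.2,1.5,0.17,-1],[3,5.2,1.5,0.17,-1],[3,5.2,1.5,0.17,-1],[3,5.2,1.5,0.17,-1],[3,5.2,1,0.17,-1]]]' 80; python3 -m inch '[[[3,5.2,0,0.17,-1],[3,5.2,0,0,-1],[3,5.2,0,0,-1],[3,5.2,0,0,-1],[3,5.2,0,0,-1]]]'
```

```text
time_s: 0.78
position: [0.35, -0.275, 0.299]
ee_rot: [-3.093, 0.542, 0.007]
force: [1.7, -1.1, -0.6]
opening: 0.0855
time_s: 1.4
position: [0.5034, -0.0059, 0.2999]
ee_rot: [3.13, -0.267, -0.001]
force: [1.0, -1.1, -0.3]
opening: 0.0857
```

```bash
python3 -m inch '[[[2,4,0,0,-1],[2,4,0,0,-1],[0,0,0,0,-1]]]'
python3 - <<'E'
from h import *
c=calibration('wrist'); im,d=grab_frame('wrist'); np.savez('pics/w1.npz',im=im,d=d,W=world(d,c)); save('w1',im,1.5)
print(-np.array(c['R']).T@np.array(c['t']).ravel(), sensors.state()['position'])
E
```

```text
time_s: 1.78
position: [0.5452, 0.0807, 0.2982]
ee_rot: [3.13, -0.257, -0.005]
force: [0.4, -0.8, -0.2]
opening: 0.0859
[0.55844527 0.16197657 0.44006083] [0.54459834 0.07935211 0.29831011]
```

View pics/w1.png

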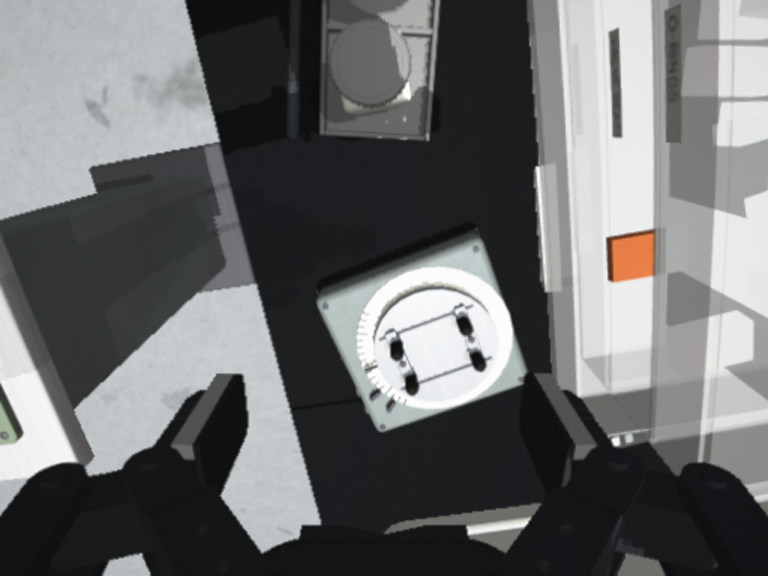

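The wrist view shows the cap at (370,62), leaning over the bottle's shoulder at (378,95). The tester's turntable is at (437,340), its four pegs are at (396,345), (464,320), (412,380) and (478,357), and the tabs are at (378,395) and (390,405). I'll fit the poses next.

```bash
python3 - <<'E'
from h import *
w=np.load('pics/w1.npz');W=w['W'];im=w['im']
save('w1t',im,4,(205,145,355,290)); save('w1b',im,5,(205,0,305,100))
reg=(abs(W[...,0]-.56)<.11)&(abs(W[...,1]+.03)<.1)
m=reg&(W[...,2]>.065)&(W[...,2]<.09)
n,l,s,cc=cv2.connectedComponentsWithStats(m.astype(np.uint8))
for i in range(1,n):
    if s[i,4]>5:
        q=W[l==i]; print('peg',s[i,4],cc[i].round(1),np.median(q,0).round(4),q[:,2].max().round(3))
m=reg&(W[...,2]>.048)&(W[...,2]<.058); print('disc',cv2.minEnclosingCircle(W[m][:,:2].astype(np.float32)),np.median(W[m][:,2]))
for lo,hi in((.03,.039),(.039,.046)):
    m=reg&(W[...,2]>lo)&(W[...,2]<hi)
    r=cv2.minAreaRect(W[m][:,:2].astype(np.float32)); print('box',m.sum(),r)
m=(abs(W[...,0]-.56)<.08)&(W[...,1]>.12)&(W[...,2]>.144)&(W[...,2]<.16)
q=W[m];print('cap',m.sum(),np.median(q,0),q.min(0),q.max(0),cv2.minEnclosingCircle(q[:,:2].astype(np.float32)))
m=(abs(W[...,0]-.56)<.08)&(W[...,1]>.12)&(W[...,2]>.095)&(W[...,2]<.12)
print('shoulder',m.sum(),cv2.minAreaRect(W[m][:,:2].astype(np.float32)))
m=(abs(W[...,0]-.57)<.09)&(W[...,1]>.12)&(W[...,2]>.018)&(W[...,2]<.026)
print('wall',m.sum(),cv2.minAreaRect(W[m][:,:2].astype(np.float32)))
E
```

```text
peg 250 [368.1 223.3] [ 0.6664 -0.0256  0.0821] 0.09
peg 87 [310.5 217.6] [ 0.5976 -0.0089  0.076 ] 0.08
peg 80 [264.2 234.3] [ 0.5377 -0.0223  0.0761] 0.081
peg 91 [319.5 241.3] [ 0.6054 -0.0436  0.0755] 0.08
peg 87 [274.3 256.9] [ 0.5454 -0.0567  0.0756] 0.08
disc ((0.5720397233963013, -0.03649092838168144), 0.05627596750855446) 0.051424415393759956
box 6223 ((0.5634108185768127, -0.037567175924777985), (0.1607004553079605, 0.15467225015163422), 12.839315414428711)
box 229 ((0.5708310008049011, -0.03510201722383499), (0.13494864106178284, 0.14099928736686707), 0.6437227725982666)
cap 2537 [0.55489651 0.19410611 0.14961069] [0.53100688 0.17122819 0.14405125] [0.57855144 0.21696846 0.15200163] ((0.5547903180122375, 0.19411548972129822), 0.023864222690463066)
shoulder 199 ((0.5545972585678101, 0.1927226185798645), (0.046333204954862595, 0.044947944581508636), 2.016864538192749)
wall 1001 ((0.5582556128501892, 0.20142686367034912), (0.10647477954626083, 0.09326641261577606), 78.13556671142578)
```

View pics/w1t.png

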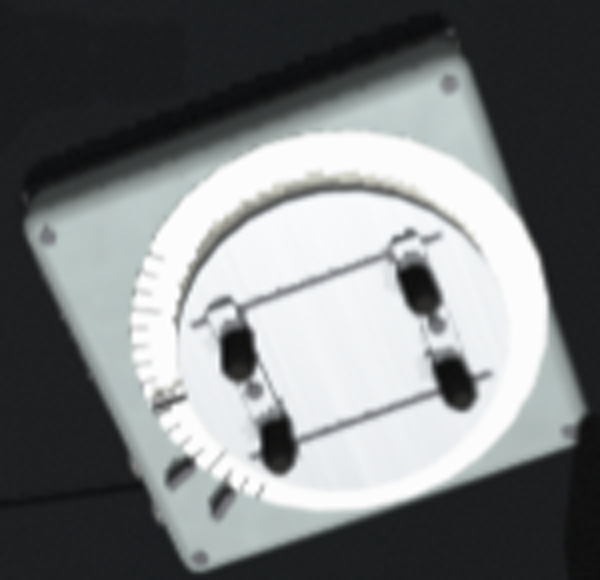

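View pics/w1b.png

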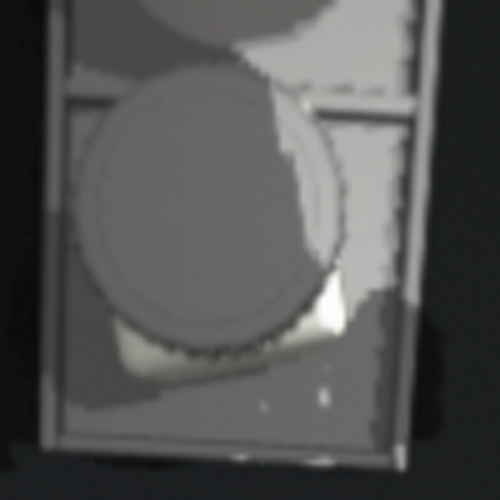

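```bash
python3 - <<'E'
from h import *
a=np.load('pics/scene0.npz')['W'];b=np.load('pics/side0.npz')['W'];w=np.load('pics/w1.npz')['W']
for n,W in(('scene',a),('side',b),('w',w)):
    m=(abs(W[...,0]-.555)<.04)&(abs(W[...,1]-.194)<.04)&(W[...,2]>.03)&(W[...,2]<.097)
    q=W[m]; print(n,len(q)); 
    if len(q)>20:
        # fit of square: minimise distance to square outline
        from scipy.optimize import least_squares
        def f(p):
            c,s=np.cos(p[2]),np.sin(p[2]);d=q[:,:2]-p[:2]
            u=d@[c,s];v=d@[-s,c]
            return np.maximum(abs(u),abs(v))-.023
        for y0 in(-.3,0,.3):
            r=least_squares(f,[.555,.194,y0],loss='soft_l1',f_scale=.002);print(r.x.round(4),r.cost)
W=w
# tray far wall top line (y low) and side walls from wrist picture
m=(abs(W[...,0]-.57)<.09)&(W[...,1]>.12)&(W[...,1]<.3)&(W[...,2]>.016)&(W[...,2]<.028)
q=W[m]
import sys
lo=q[q[:,1]<.155]; print(len(lo),np.polyfit(lo[:,0],lo[:,1],1))
for s in (q[q[:,0]<.53],q[q[:,0]>.59]): 
    if len(s)>5: print(len(s),np.polyfit(s[:,1],s[:,0],1),s.mean(0))
E
python3 -m inch '[[[0.5,5.7,0,0,-1],[0.5,5.7,0,0,-1],[0,0,-1,0,-1]]]'
```

```text
scene 654
[0.5553 0.1939 0.0239] 0.00041417627800715824
[0.5553 0.1939 0.0239] 0.00041417627800715813
[0.5553 0.1938 0.0248] 0.0004141883958348929
side 57
[ 0.5564  0.1923 -0.0453] 4.282942957023502e-05
[ 0.5563  0.1923 -0.0325] 4.3630120898457695e-05
[0.5548 0.1958 0.2661] 6.988748630712222e-05
w 53
[0.556  0.1945 0.0149] 4.5146291629116497e-07
[0.5527 0.1945 0.0149] 4.51462916291149e-07
[0.5532 0.1945 0.0149] 4.5146291629115517e-07
196 [-0.13530157  0.22528079]
412 [0.14082513 0.48791589] [0.51646853 0.20275247 0.02072027]
378 [0.16526826 0.56844812] [0.6014661  0.19978414 0.02043535]
time_s: 2.2
position: [0.5545, 0.1917, 0.2887]
ee_rot: [3.127, -0.268, -0.004]
force: [-0.7, -0.8, 0.4]
opening: 0.0855
```

```bash
python3 -m inch '[[[0,0.2,-6,0,-1],[0,0,-4,0,-1],[0,0,0,0,-1]]]'
```

```text
time_s: 2.58
position: [0.5531, 0.1883, 0.1861]
ee_rot: [3.123, -0.273, -0.004]
force: [0.3, 0.0, 0.2]
opening: 0.0855
```

```bash
python3 -m inch '[[[0.2,0.6,0,0,-1],[0,0,-2,0,-1],[0,0,0,0,-1]]]'
```

```text
time_s: 2.95
position: [0.5584, 0.1933, 0.1718]
ee_rot: [3.126, -0.278, 0.01]
force: [0.0, 0.3, -0.6]
opening: 0.0852
```

```bash
python3 -m inch '[[[-0.3,0.1,-2.5,0,-1],[0,0,-2.5,0,-1],[0,0,0,0,-1]]]'
```

```text
time_s: 3.32
position: [0.5599, 0.1953, 0.1282]
ee_rot: [-3.127, 0.279, -0.03]
force: [0.4, -0.5, -0.3]
opening: 0.0855
```

```bash
python3 -m inch '[[[-0.5,0,-0.8,0,-1],[0,0,-0.4,0,-1],[0,0,0,0,-1]]]'
```

```text
time_s: 3.7
position: [0.557, 0.1961, 0.1198]
ee_rot: [-3.124, 0.279, -0.04]
force: [-0.3, -0.1, 0.3]
opening: 0.0855
```

```bash
python3 -m inch '[[[-0.2,-0.15,-0.3,0,-1],[0,0,0,0,-1],[0,0,0,0,0.3]]]' 80;  python3 - <<'E'
from h import *
print(cv2.Rodrigues(sensors.state()['ee_rot'])[0][:,2], sensors.state()['opening'])
E
```

```text
time_s: 4.08
position: [0.5552, 0.1946, 0.1173]
ee_rot: [-3.123, 0.279, -0.042]
force: [-0.6, 0.0, -0.0]
opening: 0.0699
[ 0.02720385  0.00319209 -0.99962481] 0.06992644859358953
```

```bash
cat > tl.py <<'E'
from h import *
s=sensors.state();R=cv2.Rodrigues(s['ee_rot'])[0]
print('t',s['time_s'],'p',s['position'].round(4),'tiltx,y',R[0,2].round(4),R[1,2].round(4),'yaw',np.arctan2(R[1,0],R[0,0]).round(4),'open',s['opening'].round(4),'F',s['force'].round(1),'T',s['torque'].round(2),'q',s['joint_pos'].round(3))
E
python3 -m inch '[[[0,0,1,0,-1],[0,0,1.5,0,-1],[0,0,1.5,0,-1]]]' >/dev/null; python3 tl.py; python3 -m inch '[[[0,0,1.5,0,-1],[0,0,1.5,0,-1],[0,0,0,0,-1]]]' >/dev/null; python3 tl.py; python3 -m inch '[[[0,0,0,0,-1],[0,0,0,0,-1],[0,0,0,0,-1]]]' >/dev/null; python3 tl.py
```

```text
Traceback (most recent call last):
  File "tl.py", line 3, in <module>
    print('t',s['time_s'],'p',s['position'].round(4),'tiltx,y',R[0,2].round(4),R[1,2].round(4),'yaw',np.arctan2(R[1,0],R[0,0]).round(4),'open',s['opening'].round(4),'F',s['force'].round(1),'T',s['torque'].round(2),'q',s['joint_pos'].round(3))
                                                                                                                                               ^^^^^^^^^^^^^^^^^^
AttributeError: 'float' object has no attribute 'round'
Traceback (most recent call last):
  File "tl.py", line 3, in <module>
    print('t',s['time_s'],'p',s['position'].round(4),'tiltx,y',R[0,2].round(4),R[1,2].round(4),'yaw',np.arctan2(R[1,0],R[0,0]).round(4),'open',s['opening'].round(4),'F',s['force'].round(1),'T',s['torque'].round(2),'q',s['joint_pos'].round(3))
                                                                                                                                               ^^^^^^^^^^^^^^^^^^
AttributeError: 'float' object has no attribute 'round'
Traceback (most recent call last):
  File "tl.py", line 3, in <module>
    print('t',s['time_s'],'p',s['position'].round(4),'tiltx,y',R[0,2].round(4),R[1,2].round(4),'yaw',np.arctan2(R[1,0],R[0,0]).round(4),'open',s['opening'].round(4),'F',s['force'].round(1),'T',s['torque'].round(2),'q',s['joint_pos'].round(3))
                                                                                                                                               ^^^^^^^^^^^^^^^^^^
AttributeError: 'float' object has no attribute 'round'
```

```bash
sed -i "s/s\['opening'\].round(4)/round(s['opening'],4)/" tl.py; python3 tl.py;  python3 -m inch '[[[0,0,-2,0,-1],[0,0,-0.5,0,-1],[0,0,0,0,-1]]]' >/dev/null; python3 tl.py;
```

```text
t 5.2 p [0.5554 0.1946 0.1931] tiltx,y 0.0286 0.0036 yaw -0.1785 open 0.0853 F [ 0.6 -0.5 -0.6] T [-0.04  0.01 -0.  ] q [ 0.32   0.353  1.615 -0.006  1.146  0.501]
t 5.575 p [0.5553 0.1946 0.167 ] tiltx,y 0.0276 0.0033 yaw -0.1785 open 0.0856 F [ 0.1 -0.5  0.6] T [ 0.03  0.02 -0.04] q [ 0.32   0.374  1.652 -0.006  1.088  0.502]
```

```bash
python3 -m inch '[[[0,0,5,0,-1],[0,0,5,0,-1],[0,0,0,0,-1]]]' >/dev/null; python3 tl.py;  python3 -m inch '[[[4,0,0,0,-1],[-4,0,0,0,-1],[0,0,0,0,-1]]]' >/dev/null; python3 tl.py;
```

```text
t 5.95 p [0.5553 0.1946 0.2707] tiltx,y 0.0282 0.0036 yaw -0.1784 open 0.0851 F [ 0.4 -0.1 -1. ] T [-0.02 -0.06  0.02] q [ 0.32   0.306  1.486 -0.006  1.322  0.5  ]
t 6.325 p [0.5554 0.1947 0.2675] tiltx,y 0.0231 0.0021 yaw -0.1784 open 0.0858 F [ 1.2 -0.4  0.5] T [0.04 0.   0.02] q [ 0.32   0.31   1.487 -0.005  1.322  0.5  ]
```

```bash
python3 -m inch '[[[6,0,0,0,-1],[-6,0,0,0,-1],[6,0,0,0,-1],[-6,0,0,0,-1],[0,0,0,0,-1]]]' >/dev/null; python3 tl.py
```

```text
t 6.95 p [0.5563 0.1935 0.2386] tiltx,y -0.0342 -0.0158 yaw -0.1782 open 0.0857 F [ 0.7 -0.2  0.6] T [ 0.02 -0.08  0.02] q [ 0.318  0.356  1.491 -0.005  1.331  0.497]
```

```bash
python3 -m inch '[[[-6,-1,0,0,-1],[6,1,0,0,-1],[0,0,1,0,-1]]]' >/dev/null; python3 tl.py
```

```text
t 7.325 p [0.5413 0.1882 0.2354] tiltx,y -0.0682 -0.0276 yaw -0.1785 open 0.0852 F [0.1 0.3 0. ] T [ 0.05 -0.03  0.02] q [ 0.317  0.352  1.508 -0.005  1.355  0.496]
```

```bash
python3 -m inch '[[[0,0,5,0,-1],[0,0,-5,0,-1],[0,0,0,0,-1]]]' >/dev/null; python3 tl.py; python3 -m inch '[[[0,0,4,0,-1],[0,0,0,0,-1]]]' >/dev/null; python3 tl.py
```

```text
t 7.7 p [0.5447 0.1887 0.2387] tiltx,y -0.0608 -0.0256 yaw -0.1787 open 0.0856 F [ 0.1 -0.4  0.3] T [0.02 0.01 0.01] q [ 0.317  0.351  1.5   -0.006  1.356  0.496]
t 7.95 p [0.5479 0.1895 0.2852] tiltx,y -0.051 -0.0226 yaw -0.1786 open 0.0854 F [ 0.5 -0.  -0.8] T [ 0.02  0.01 -0.01] q [ 0.316  0.329  1.417 -0.006  1.451  0.495]
```

```bash
python3 -m inch '[[[0,0,6,0,-1],[0,0,-6,0,-1],[0,0,6,0,-1],[0,0,-6,0,-1],[0,0,0,0,-1]]]' >/dev/null; python3 tl.py; python3 -m inch '[[[0,0,0,0,-1],[0,0,0,0,-1]]]' >/dev/null; python3 tl.py
```

```text
t 8.575 p [0.5331 0.1844 0.2829] tiltx,y -0.1139 -0.0435 yaw -0.181 open 0.0853 F [0.5 0.3 0.4] T [-0.01 -0.1  -0.02] q [ 0.316  0.339  1.412 -0.006  1.513  0.494]
t 8.825 p [0.5368 0.1855 0.2885] tiltx,y -0.102 -0.0397 yaw -0.1805 open 0.0853 F [-0.8 -1.   0.1] T [0.04 0.   0.04] q [ 0.316  0.337  1.4   -0.006  1.514  0.494]
```

```bash
python3 -m inch '[[[0,0,-5,0,-1],[0,0,5,0,-1],[0,0,0,0,-1],[0,0,0,0,-1]]]' >/dev/null; python3 tl.py; python3 -m inch '[[[-5,0,0,0,-1],[0,0,0,0,-1],[5,0,0,0,-1],[0,0,0,0,-1]]]' >/dev/null; python3 tl.py
```

```text
t 9.325 p [0.5336 0.1845 0.287 ] tiltx,y -0.1079 -0.0416 yaw -0.1808 open 0.0858 F [-0.2  0.6  0.1] T [-0.01 -0.07 -0.  ] q [ 0.316  0.335  1.407 -0.006  1.515  0.494]
t 9.825 p [0.5389 0.1863 0.292 ] tiltx,y -0.0937 -0.037 yaw -0.1796 open 0.085 F [-0.2 -0.2  0.4] T [ 0.05 -0.03 -0.  ] q [ 0.316  0.335  1.395 -0.006  1.513  0.494]
```

```bash
python3 -m inch '[[[-6,0,0,0,-1],[0,0,0,0,-1]]]' >/dev/null; python3 tl.py; python3 -m inch '[[[6,0,0,0,-1],[0,0,0,0,-1]]]' >/dev/null; python3 tl.py;python3 -m inch '[[[0,0,0,0,-1],[0,0,0,0,-1]]]' >/dev/null; python3 tl.py
```

```text
t 10.075 p [0.4795 0.1867 0.292 ] tiltx,y -0.0925 -0.036 yaw -0.1806 open 0.0857 F [ 0.6 -0.3  0.7] T [ 0.05 -0.05  0.07] q [ 0.35   0.242  1.525 -0.002  1.474  0.529]
t 10.325 p [0.5421 0.1873 0.2935] tiltx,y -0.088 -0.0348 yaw -0.1793 open 0.0856 F [ 0.   0.6 -0.2] T [ 0.03 -0.03 -0.01] q [ 0.316  0.336  1.388 -0.006  1.512  0.494]
t 10.575 p [0.5429 0.1876 0.2945] tiltx,y -0.0858 -0.0339 yaw -0.1795 open 0.0854 F [0.3 0.  0. ] T [-0.01 -0.01 -0.  ] q [ 0.316  0.336  1.386 -0.006  1.512  0.494]
```

```bash
python3 -m inch '[[[0,0,-6,0,-1],[0,0,-3,0,-1],[0,0,0,0,-1]]]' >/dev/null; python3 tl.py; python3 -m inch '[[[0,0,0,0,-1]]]' >/dev/null; python3 tl.py;python3 -m inch '[[[0,0,3,0,-1],[0,0,0,0,-1]]]' >/dev/null; python3 tl.py
```

```text
t 10.95 p [0.5426 0.1881 0.2053] tiltx,y -0.0798 -0.0319 yaw -0.1785 open 0.0857 F [-0.5  0.7 -0.7] T [ 0.01 -0.07 -0.03] q [ 0.317  0.379  1.545 -0.006  1.304  0.495]
t 11.075 p [0.5431 0.1884 0.2068] tiltx,y -0.0777 -0.0313 yaw -0.1781 open 0.0854 F [ 0.1 -0.   0.4] T [-0.   -0.02  0.01] q [ 0.317  0.378  1.543 -0.006  1.305  0.495]
t 11.325 p [0.5441 0.1889 0.2409] tiltx,y -0.0723 -0.0295 yaw -0.1777 open 0.0852 F [ 0.5 -0.1  0.1] T [ 0.06 -0.   -0.01] q [ 0.317  0.356  1.489 -0.006  1.375  0.495]
```

```bash
python3 -m inch '[[[0,0,4,0,-1],[0,0,0,0,-1]]]' >/dev/null; python3 tl.py; python3 -m inch '[[[0,0,-4,0,-1],[0,0,0,0,-1]]]' >/dev/null; python3 tl.py;python3 -m inch '[[[-5,0,0,0,-1],[0,0,0,0,-1],[5,0,0,0,-1],[0,0,0,0,-1]]]' >/dev/null; python3 tl.py
```

```text
t 11.575 p [0.5443 0.189  0.2831] tiltx,y -0.0699 -0.0287 yaw -0.1775 open 0.0854 F [ 0.2 -0.2  0.2] T [ 0.07  0.01 -0.06] q [ 0.317  0.334  1.415 -0.006  1.468  0.494]
t 11.825 p [0.5439 0.189  0.2424] tiltx,y -0.0691 -0.0285 yaw -0.1774 open 0.0856 F [-0.9 -0.2 -0.2] T [-0.05 -0.01  0.02] q [ 0.317  0.353  1.489 -0.006  1.375  0.495]
t 12.325 p [0.5454 0.1895 0.2454] tiltx,y -0.0651 -0.0272 yaw -0.1768 open 0.0855 F [-0.7 -0.8 -0.4] T [ 0.07 -0.03  0.  ] q [ 0.318  0.351  1.483 -0.006  1.377  0.495]
```

```bash
python3 -m inch '[[[0,0,0,0,-1],[0,0,0,0,-1],[0,0,0,0,-1]]]' >/dev/null; python3 tl.py; python3 -m inch '[[[0,0,-6,0,-1],[0,0,6,0,-1]]]' >/dev/null; python3 tl.py; python3 -m inch '[[[0,0,0,0,-1]]]' >/dev/null; python3 tl.py
```

```text
t 12.7 p [0.5456 0.1897 0.2468] tiltx,y -0.0635 -0.0266 yaw -0.1768 open 0.0852 F [ 0.7 -0.2  0.1] T [ 0.03 -0.07 -0.02] q [ 0.318  0.35   1.482 -0.006  1.379  0.495]
t 12.95 p [0.5305 0.185  0.2294] tiltx,y -0.1019 -0.0392 yaw -0.1779 open 0.0857 F [ 1.  -0.1 -0.8] T [ 0.03 -0.08 -0.06] q [ 0.318  0.356  1.52  -0.005  1.375  0.495]
t 13.075 p [0.5311 0.1854 0.2327] tiltx,y -0.0957 -0.0373 yaw -0.1773 open 0.0852 F [ 1.2 -0.6 -1. ] T [ 0.01 -0.05  0.01] q [ 0.318  0.352  1.517 -0.006  1.375  0.495]
```

```bash
python3 -m inch '[[[0,0,6,0,-1],[0,0,-6,0,-1]]]' >/dev/null; python3 tl.py; python3 -m inch '[[[0,0,0,0,-1]]]' >/dev/null; python3 tl.py
```

```text
t 13.325 p [0.5313 0.1857 0.2394] tiltx,y -0.0939 -0.0367 yaw -0.1767 open 0.0853 F [ 0.9  0.1 -1.7] T [ 0.02 -0.04  0.07] q [ 0.319  0.347  1.507 -0.005  1.388  0.495]
t 13.45 p [0.5265 0.1843 0.2342] tiltx,y -0.1077 -0.0412 yaw -0.1772 open 0.0859 F [0.6 0.3 0.2] T [ 0.02 -0.06 -0.  ] q [ 0.319  0.35   1.517 -0.005  1.39   0.495]
```

```bash
python3 -m inch '[[[0.5,0,0.6,0.185,-1],[0.5,0,0.6,0.185,-1],[0.5,0,0.6,0.185,-1],[0.5,0,0.6,0.185,-1],[0.5,0,0,0.185,-1]]]' >/dev/null; python3 tl.py; python3 -m inch '[[[0,0,0,0.185,-1],[0,0,0,0.185,-1],[0,0,0,0.185,-1],[0,0,0,0.185,-1],[0,0,0,0.185,-1]]]' >/dev/null; python3 tl.py;python3 -m inch '[[[0,0,0,0.185,-1],[0,0,0,0.185,-1],[0,0,0,0.185,-1],[0,0,0,0.185,-1],[0,0,0,0.185,-1]]]' >/dev/null; python3 tl.py
```

```text
t 14.075 p [0.5593 0.1871 0.2738] tiltx,y -0.012 -0.0976 yaw 0.7637 open 0.0858 F [ 0.4 -0.2 -0.1] T [ 0.08 -0.03  0.04] q [ 0.351  0.345  1.424 -0.089  1.418 -0.4  ]
t 14.7 p [0.5667 0.1907 0.2909] tiltx,y 0.091 -0.0506 yaw 1.6994 open 0.0852 F [ 0.2  0.5 -0.2] T [ 0.01  0.03 -0.04] q [ 0.347  0.292  1.459 -0.081  1.323 -1.338]
t 15.325 p [0.5729 0.1936 0.309 ] tiltx,y 0.1148 0.0597 yaw 2.635 open 0.0856 F [0.3 0.5 0. ] T [-0.06  0.07 -0.01] q [ 0.294  0.266  1.454  0.025  1.295 -2.35 ]
```

```bash
python3 -m inch '[[[-5.5,-2.5,0,0,-1],[5.5,2.5,0,0,-1],[-5.5,-2.5,0,0,-1],[5.5,2.5,0,0,-1],[0,0,0,0,-1]]]' >/dev/null; python3 tl.py; python3 -m inch '[[[0,0,0,0,-1]]]' >/dev/null; python3 tl.py
```

```text
t 15.95 p [0.5649 0.1909 0.3023] tiltx,y 0.0845 0.05 yaw 2.6376 open 0.0855 F [-0.5 -0.  -0.5] T [-0.04  0.07 -0.01] q [ 0.294  0.27   1.461  0.024  1.315 -2.35 ]
t 16.075 p [0.5659 0.1913 0.3048] tiltx,y 0.0882 0.0511 yaw 2.6376 open 0.0854 F [-0.6 -1.1  1. ] T [ 0.    0.06 -0.02] q [ 0.294  0.269  1.457  0.024  1.316 -2.351]
```

```bash
python3 -m inch '[[[0,0,-6,0,-1],[0,0,6,0,-1],[0,0,-6,0,-1],[0,0,6,0,-1],[0,0,0,0,-1]]]' >/dev/null; python3 tl.py; python3 -m inch '[[[0,0,0,0,-1]]]' >/dev/null; python3 tl.py
```

```text
t 16.7 p [0.5405 0.1835 0.2916] tiltx,y 0.0173 0.0295 yaw 2.6394 open 0.0854 F [-0.3 -0.9  0.6] T [-0.    0.02  0.  ] q [ 0.294  0.269  1.486  0.024  1.361 -2.35 ]
t 16.825 p [0.5404 0.1835 0.2927] tiltx,y 0.0189 0.0299 yaw 2.6394 open 0.0853 F [1.  0.8 0.2] T [-0.04 -0.01 -0.04] q [ 0.294  0.267  1.486  0.024  1.362 -2.35 ]
```

```bash
python3 -m inch '[[[0,0,0,-0.17,-1],[0,0,0,-0.17,-1],[0,0,0,-0.17,-1],[0,0,0,-0.17,-1],[0,0,0,0,-1]]]' >/dev/null; python3 tl.py; python3 -m inch '[[[0,0,-5.5,0,-1],[0,0,5.5,0,-1],[0,0,0,0,-1],[0,0,0,0,-1]]]' >/dev/null; python3 tl.py
```

```text
t 17.45 p [0.5483 0.1858 0.3062] tiltx,y 0.0626 0.0133 yaw 1.9388 open 0.0855 F [0.4 0.3 0.6] T [-0.02  0.06 -0.01] q [ 0.31   0.257  1.468 -0.007  1.353 -1.627]
t 17.95 p [0.5355 0.1816 0.2927] tiltx,y 0.031 0.0038 yaw 1.951 open 0.0851 F [ 0.6 -0.3 -0.2] T [-0.02 -0.03  0.02] q [ 0.31   0.257  1.5   -0.006  1.354 -1.64 ]
```

```bash
python3 -m inch '[[[0,0,-5.5,0,-1],[0,0,5.5,0,-1],[0,0,0,0,-1],[0,0,0,-0.15,-1],[0,0,0,-0.18,-1]]]' >/dev/null; python3 tl.py; python3 -m inch '[[[0,0,0,-0.18,-1],[0,0,0,-0.18,-1],[0,0,0,-0.18,-1],[0,0,0,-0.18,-1],[0,0,0,-0.18,-1]]]' >/dev/null; python3 tl.py;  python3 -m inch '[[[0.5,0,0,-0.18,-1],[0.5,0.2,0,-0.18,-1],[0.5,0.2,0,-0.18,-1],[0.5,0.2,0,-0.18,-1],[0,0,0,-0.15,-1]]]' >/dev/null; python3 tl.py
```

```text
t 18.575 p [0.5261 0.1784 0.2825] tiltx,y 0.0066 -0.0039 yaw 1.6202 open 0.0852 F [ 0.3 -0.2 -0.4] T [ 0.01  0.01 -0.01] q [ 0.309  0.258  1.522 -0.006  1.356 -1.31 ]
t 19.2 p [0.5339 0.1806 0.2909] tiltx,y 0.0222 -0.0085 yaw 0.6986 open 0.0854 F [-1.   0.6 -0.6] T [ 0.02  0.   -0.01] q [ 0.314  0.261  1.498 -0.015  1.364 -0.381]
t 19.825 p [0.5622 0.1891 0.2996] tiltx,y 0.029 -0.023 yaw -0.1923 open 0.0855 F [ 0.2 -0.2  0.2] T [-0.02  0.08 -0.  ] q [ 0.322  0.306  1.414 -0.031  1.401  0.519]
```

```bash
python3 -m inch '[[[0,0,-5.5,0,-1],[0,0,5.5,0,-1],[0,0,0,0,-1],[0,0,0,0,-1]]]' >/dev/null; python3 tl.py
```

```text
t 20.325 p [0.5523 0.1858 0.2872] tiltx,y 0.0016 -0.0316 yaw -0.1862 open 0.0854 F [-0.1 -0.5  0.5] T [ 0.03 -0.01  0.05] q [ 0.321  0.308  1.441 -0.031  1.401  0.513]
```

```bash
python3 -m inch '[[[0.2,0.8,-2,0,-1],[0,0,-4,0,-1],[0,0,-4,0,-1],[0,0,-2,0,-1],[0,0,0,0,-1]]]' >/dev/null; python3 tl.py
```

```text
t 20.95 p [0.5645 0.1974 0.1733] tiltx,y 0.0273 -0.0225 yaw -0.1815 open 0.0854 F [-0.5 -0.8  0.5] T [-0.    0.06  0.06] q [ 0.333  0.388  1.613 -0.034  1.122  0.529]
```

```bash
python3 -m inch '[[[0,0,5.5,0,-1],[0,0,-5.5,0,-1],[0,0,0,0,-1],[0,0,0,0,-1]]]' >/dev/null; python3 tl.py
```

```text
t 21.45 p [0.5726 0.2    0.1837] tiltx,y 0.0463 -0.0161 yaw -0.18 open 0.0852 F [ 0.3 -0.6 -0.2] T [ 0.01  0.06 -0.01] q [ 0.333  0.383  1.594 -0.034  1.127  0.527]
```

```bash
python3 -m inch '[[[-1.6,-0.5,2,0,-1],[0,0,0,0,-1]]]' >/dev/null; python3 tl.py; python3 -m inch '[[[0,0,-6,0,-1],[0,0,6,0,-1],[0,0,0,0,-1],[0,0,0,0,-1]]]' >/dev/null; python3 tl.py
```

```text
t 21.7 p [0.5591 0.1959 0.2086] tiltx,y 0.0538 -0.0135 yaw -0.1799 open 0.0855 F [-0.2 -0.4 -1. ] T [ 0.04 -0.01 -0.05] q [ 0.334  0.339  1.595 -0.033  1.161  0.526]
t 22.2 p [0.5549 0.1944 0.1985] tiltx,y 0.0406 -0.018 yaw -0.1791 open 0.0855 F [ 0.2 -0.4  1.5] T [ 0.03 -0.03 -0.03] q [ 0.334  0.346  1.611 -0.033  1.152  0.526]
```

```bash
python3 -m inch '[[[0,0,-6,0,-1],[0,0,6,0,-1],[0,0,-6,0,-1],[0,0,6,0,-1],[0,0,0,0,-1]]]' >/dev/null; python3 tl.py
```

```text
t 22.825 p [0.5475 0.1917 0.1888] tiltx,y 0.0076 -0.0294 yaw -0.1783 open 0.0857 F [ 1.3 -0.2  0.5] T [ 0.02  0.05 -0.02] q [ 0.334  0.358  1.618 -0.033  1.168  0.525]
```

Good. Descend gently with settle rows.

```bash
python3 -m inch '[[[0.7,0.2,-2,0,-1],[0,0,0,0,-1]]]' >/dev/null; python3 tl.py; python3 -m inch '[[[0,0,-2.5,0,-1],[0,0,0,0,-1]]]' >/dev/null; python3 tl.py
```

```text
t 23.075 p [0.5572 0.1946 0.1702] tiltx,y 0.0134 -0.0274 yaw -0.1783 open 0.0856 F [0.5 0.3 0.1] T [0.   0.02 0.02] q [ 0.333  0.385  1.625 -0.034  1.128  0.526]
t 23.325 p [0.5596 0.1955 0.1476] tiltx,y 0.0193 -0.0254 yaw -0.1783 open 0.0856 F [-0.5  0.7  0.2] T [0.06 0.02 0.01] q [ 0.333  0.405  1.655 -0.035  1.071  0.528]
```

```bash
python3 -m inch '[[[-0.6,-0.15,-2.5,0,-1],[0,0,0,0,-1]]]' >/dev/null; python3 tl.py; python3 -m inch '[[[-0.2,-0.1,-0.6,0,-1],[0,0,0,0,0]]]' >/dev/null; python3 tl.py
```

```text
t 23.575 p [0.5562 0.1949 0.1261] tiltx,y 0.0263 -0.023 yaw -0.1783 open 0.0851 F [ 0.3 -0.3  0.6] T [ 0.09  0.05 -0.03] q [ 0.334  0.417  1.697 -0.036  1.011  0.531]
t 23.825 p [0.5565 0.1946 0.1232] tiltx,y 0.0324 -0.021 yaw -0.1783 open 0.0699 F [-1.1  0.1 -0.7] T [-0.   -0.01  0.05] q [ 0.333  0.418  1.705 -0.036  0.996  0.531]
```

```bash
python3 -m inch '[[[-0.15,0,-0.6,0,0],[0,0,0,0,0.3],[0,0,0,0,0.6]]]' 90 >/dev/null; python3 tl.py;  python3 -m inch '[[[0,0,0,0,1],[0,0,0,0,1]]]' 90 >/dev/null; python3 tl.py
```

```text
t 24.2 p [0.5557 0.1949 0.1181] tiltx,y 0.0349 -0.0202 yaw -0.1784 open 0.044 F [ 0.6  0.1 -1.9] T [0.01 0.05 0.02] q [ 0.334  0.421  1.715 -0.037  0.98   0.533]
t 24.45 p [0.5558 0.1949 0.118 ] tiltx,y 0.0348 -0.0203 yaw -0.1783 open 0.044 F [ 0.1 -0.4 -0.4] T [ 0.02  0.02 -0.08] q [ 0.334  0.421  1.714 -0.037  0.98   0.533]
```

```bash
python3 -m inch '[[[0,0,1,0,1],[0,0,3,0,1],[0,0,3,0,1],[0,0,2.5,0,1],[0,0,0,0,1]]]' >/dev/null; python3 tl.py; python3 - <<'E'
from h import *
im,d=grab_frame('scene'); save('s2',im,3.6,(150,100,360,260))
E
```

```text
t 25.075 p [0.5541 0.1944 0.2156] tiltx,y 0.0309 -0.0213 yaw -0.1784 open 0.044 F [ 0.3  0.2 -3.1] T [-0.01  0.05  0.07] q [ 0.334  0.338  1.578 -0.032  1.203  0.524]
```

View pics/s2.png

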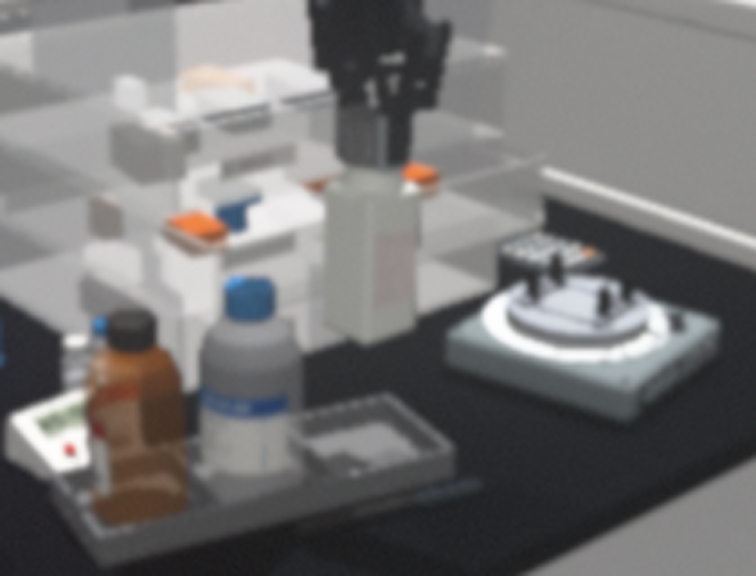

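The bottle is lifted clear, hanging nearly upright at (370,250). Both round bottles are standing. Now I'll carry it to the tester.

```bash
python3 -m inch '[[[0.4,-3.5,0,0.04,1],[0.4,-5,0,0.04,1],[0.4,-5,0,0.04,1],[0.4,-5,0,0.04,1],[0.2,-3.5,0,0.036,1]]]' >/dev/null; python3 tl.py; python3 -m inch '[[[0,0,0,0,1]]]' >/dev/null; python3 tl.py
```

```text
t 25.75 p [ 0.5666 -0.0296  0.2053] tiltx,y 0.0172 -0.0177 yaw 0.0303 open 0.0444 F [ 0.6 -0.  -2.8] T [0.06 0.02 0.02] q [-0.063  0.316  1.637 -0.018  1.17  -0.086]
t 25.875 p [ 0.5656 -0.0319  0.2035] tiltx,y 0.0137 -0.0181 yaw 0.0267 open 0.0442 F [ 0.1  0.1 -3.4] T [ 0.07  0.04 -0.05] q [-0.067  0.318  1.64  -0.019  1.169 -0.086]
```

```bash
cat > fit.py <<'E'
from h import *
from scipy.optimize import least_squares
import sys
def fit(W,c0,zlo,zhi,y0):
    m=(abs(W[...,0]-c0[0])<.04)&(abs(W[...,1]-c0[1])<.04)&(W[...,2]>zlo)&(W[...,2]<zhi); q=W[m]
    def f(p):
        z=q[:,2]-zlo
        c,s=np.cos(p[2]),np.sin(p[2]);d=q[:,:2]-p[:2]-np.outer(z,p[3:5])
        return np.maximum(abs(d@[c,s]),abs(d@[-s,c]))-.023
    r=least_squares(f,[*c0,y0,0,0],loss='soft_l1',f_scale=.002); return len(q),r.x.round(4)
if __name__=='__main__':
    tag=sys.argv[1];c0=[float(sys.argv[2]),float(sys.argv[3])];zb=float(sys.argv[4]);y0=float(sys.argv[5])
    for n in('scene','side'):
        c=calibration(n);im,d=grab_frame(n);W=world(d,c);np.savez('pics/%s_%s.npz'%(tag,n),im=im,d=d,W=W)
        print(n,fit(W,c0,zb+.02,zb+.09,y0))
        if n=='scene': save(tag,im,4,(230,110,400,230))
        else: save(tag+'b',im,4,(200,100,330,220))
E
python3 - <<'E'
from fit import *
for n in('scene0','side0'):
    W=np.load('pics/%s.npz'%n)['W'];print(n,fit(W,[.555,.194],.024,.094,.03))
E
python3 fit.py over .570 -.033 .089 .22
```

```text
scene0 (676, array([ 0.5552,  0.1941,  0.0246,  0.003 , -0.0069]))
side0 (52, array([ 0.547 ,  0.1976,  0.2041,  0.1173, -0.0494]))
scene (540, array([ 0.5633, -0.0338,  0.2327,  0.0472,  0.0158]))
side (401, array([ 0.5642, -0.0331,  0.2369,  0.0107, -0.0026]))
```

View pics/over.png

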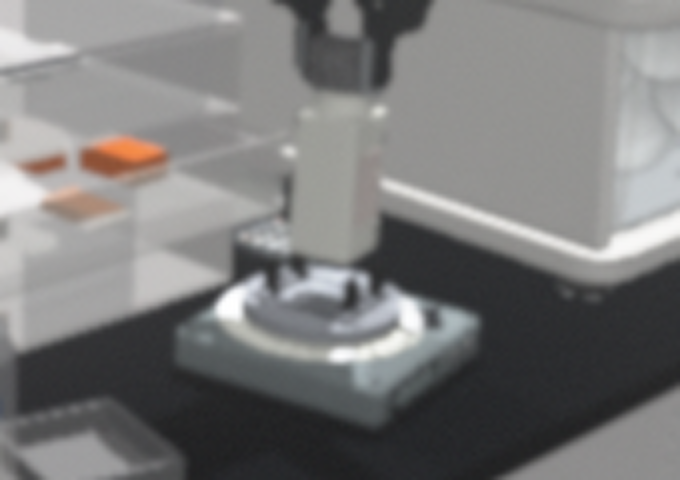

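View pics/overb.png

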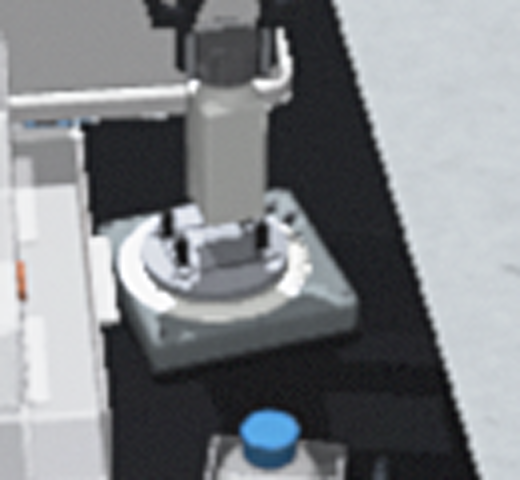

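```bash
python3 -m inch '[[[0.8,-0.2,0,-0.01,1],[0,0,0,0,1]]]' >/dev/null; python3 tl.py; python3 fit.py over2 .570 -.036 .089 .22
```

```text
t 26.225 p [ 0.574  -0.0298  0.2029] tiltx,y 0.0127 -0.0165 yaw 0.0204 open 0.0437 F [ 0.1  0.8 -2.7] T [ 0.01 -0.02  0.09] q [-0.063  0.332  1.621 -0.017  1.176 -0.077]
scene (553, array([ 0.5716, -0.0314,  0.2142,  0.0379,  0.0047]))
side (395, array([ 0.572 , -0.0323,  0.2237,  0.0204,  0.0038]))
```

```bash
python3 -m inch '[[[0,-0.5,0,0,1],[0,0,0,0,1],[0,0,-1,0,1],[0,0,0,0,1]]]' >/dev/null; python3 tl.py; python3 fit.py over3 .570 -.036 .08 .22
```

```text
t 26.825 p [ 0.573  -0.0344  0.1923] tiltx,y 0.0117 -0.0163 yaw 0.0215 open 0.0438 F [ 0.   0.2 -1.2] T [ 0.    0.01 -0.  ] q [-0.072  0.339  1.638 -0.017  1.152 -0.086]
scene (537, array([ 0.5702, -0.0363,  0.2197,  0.0436,  0.01  ]))
side (386, array([ 0.5722, -0.0381,  0.232 ,  0.0115,  0.026 ]))
```

View pics/over3b.png

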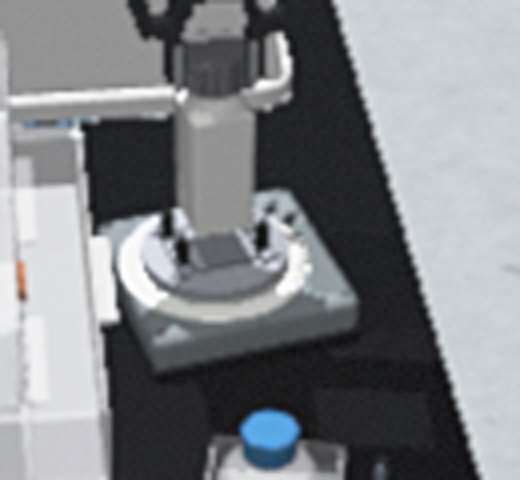

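View pics/over3.png

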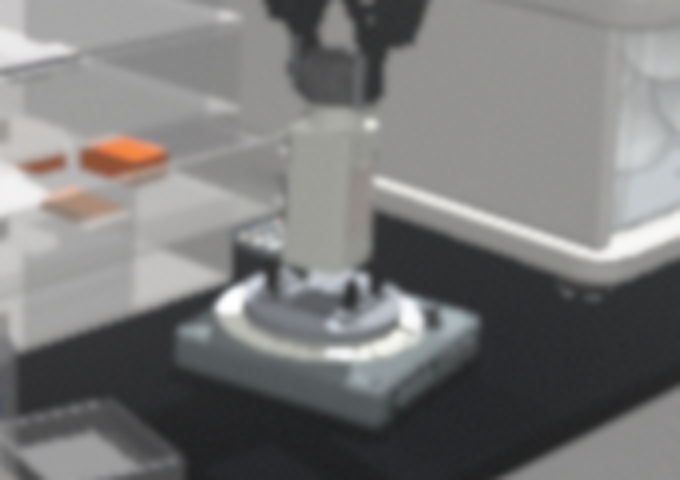

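The bottle sits centred above the pegs; the side view shows a peg on each side, at (183,250) and (262,235). I'll lower it gently.

```bash
python3 -m inch '[[[0,0,-0.8,0,1],[0,0,0,0,1]]]' >/dev/null; python3 tl.py;  python3 -m inch '[[[0,0,-0.8,0,1],[0,0,0,0,1]]]' >/dev/null; python3 tl.py
```

```text
t 27.175 p [ 0.5738 -0.0345  0.1849] tiltx,y 0.0141 -0.0166 yaw 0.0216 open 0.044 F [ 1.  -0.  -3.8] T [ 0.05  0.01 -0.03] q [-0.072  0.345  1.649 -0.017  1.133 -0.086]
t 27.425 p [ 0.5737 -0.0345  0.1762] tiltx,y 0.0139 -0.0165 yaw 0.0216 open 0.0439 F [-0.1 -0.5 -2.8] T [-0.08 -0.02 -0.03] q [-0.071  0.352  1.662 -0.017  1.113 -0.085]
```

```bash
python3 -m inch '[[[0,0,-0.6,0,1],[0,0,0,0,1]]]' >/dev/null; python3 tl.py;  python3 -m inch '[[[0,0,-0.3,0,1],[0,0,0,0,1]]]' >/dev/null; python3 tl.py
```

```text
t 27.675 p [ 0.5738 -0.0345  0.1698] tiltx,y 0.0139 -0.0165 yaw 0.0215 open 0.0442 F [-0.3  0.1 -2.9] T [0.04 0.04 0.07] q [-0.071  0.357  1.671 -0.017  1.099 -0.085]
t 27.925 p [ 0.5739 -0.0345  0.1667] tiltx,y 0.0142 -0.0165 yaw 0.0215 open 0.0444 F [ 0.3 -0.3 -2.5] T [ 0.03  0.02 -0.01] q [-0.072  0.36   1.675 -0.017  1.091 -0.085]
```

```bash
python3 -m inch '[[[0,0,-0.2,0,1],[0,0,0,0,1]]]' >/dev/null; python3 tl.py;  python3 -m inch '[[[0,0,-0.15,0,1],[0,0,0,0,1]]]' >/dev/null; python3 tl.py
```

```text
t 28.175 p [ 0.5746 -0.0346  0.166 ] tiltx,y 0.0165 -0.0169 yaw 0.0217 open 0.0442 F [-0.2  0.4 -2.3] T [-0.01  0.07  0.  ] q [-0.071  0.36   1.676 -0.018  1.087 -0.085]
t 28.425 p [ 0.5749 -0.0348  0.1658] tiltx,y 0.0183 -0.0174 yaw 0.0217 open 0.0441 F [-0.   0.1 -2.8] T [ 0.07  0.01 -0.03] q [-0.072  0.36   1.677 -0.018  1.085 -0.085]
```

```bash
python3 -m inch '[[[0,0,0,0.08,1],[0,0,0,0.08,1],[0,0,0,0.08,1],[0,0,0,0,1]]]' >/dev/null; python3 tl.py; python3 - <<'E'
from h import *
im,d=grab_frame('scene'); save('tw1',im,5,(255,160,375,220))
im,d=grab_frame('side'); save('tw1b',im,5,(215,130,300,205))
E
```

```text
t 28.925 p [ 0.5741 -0.0364  0.1659] tiltx,y 0.0203 -0.0155 yaw 0.2677 open 0.044 F [-1.4 -2.2  0.3] T [-0.3   0.21 -0.12] q [-0.076  0.358  1.68  -0.016  1.082 -0.336]
```

View pics/tw1.png

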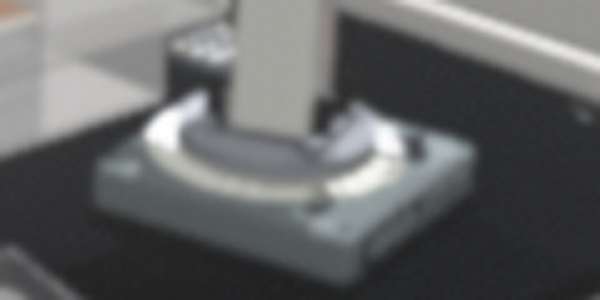

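View pics/tw1b.png

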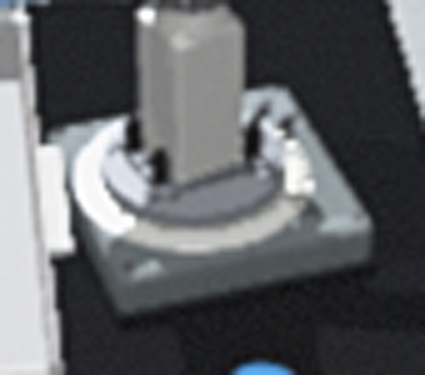

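```bash
python3 -m inch '[[[0,0,0,0.08,1],[0,0,0,0.08,1],[0,0,0,0.08,1],[0,0,0,0.05,1],[0,0,0,0,1]]]' >/dev/null; python3 tl.py; python3 - <<'E'
from h import *
T=[]
c=calibration('wrist');im,d=grab_frame('wrist'); save('tw2w',im,1.5); np.savez('pics/tw2w.npz',im=im,d=d,W=world(d,c));T.append(sensors.state()['torque'])
im,d=grab_frame('scene'); save('tw2',im,6,(255,160,375,220));np.savez('pics/tw2s.npz',im=im);T.append(sensors.state()['torque'])
im,d=grab_frame('side'); save('tw2b',im,6,(215,130,300,205));T.append(sensors.state()['torque'])
print(np.round(T,3))
E
```

```text
t 29.65 p [ 0.574  -0.0365  0.1659] tiltx,y 0.0235 -0.0085 yaw 0.5573 open 0.0437 F [-1.2 -0.8  0.3] T [-0.27  0.25 -0.34] q [-0.08   0.357  1.682 -0.007  1.078 -0.634]
[[-0.225  0.206 -0.415]
 [-0.252  0.227 -0.388]
 [-0.247  0.237 -0.454]]
```

View pics/tw2.png

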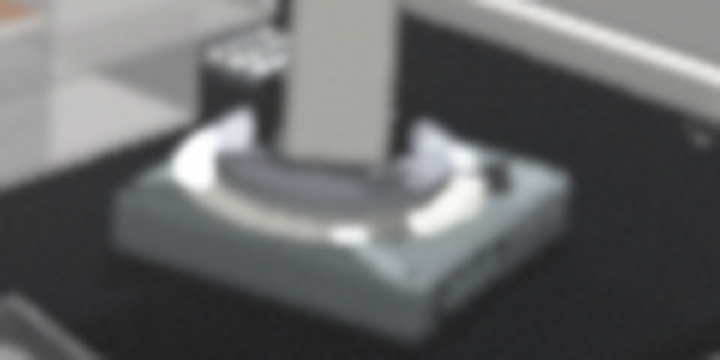

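View pics/tw2w.png

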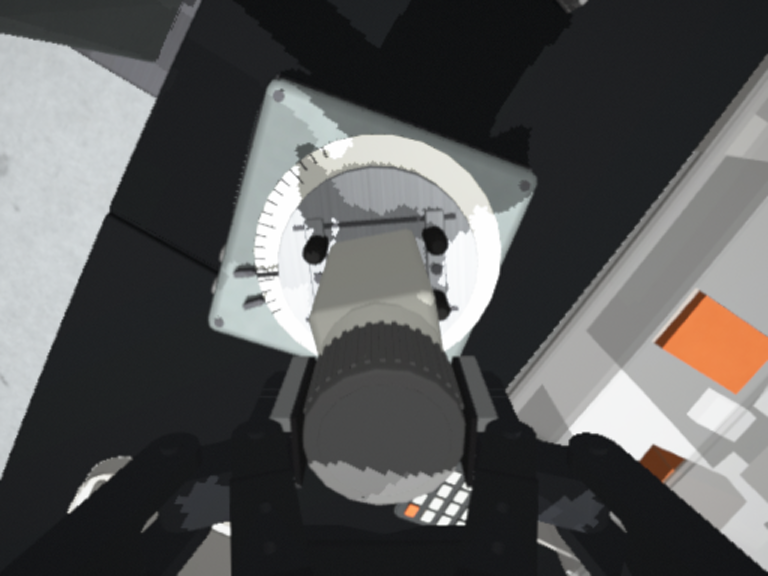

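```bash
cat > ptr.py <<'E'
from h import *
import sys
c=calibration('wrist');im,d=grab_frame('wrist');np.savez('pics/'+sys.argv[1]+'.npz',im=im,d=d,W=world(d,c))
print('T',sensors.state()['torque'].round(2))
# top-down rectification: plane z=.045 about tester, 0.25 mm/px
o=np.array([.5715,-.036]);yaw=.221;n=560;s=.0003
g=(np.arange(n)-n/2)*s
gx,gy=np.meshgrid(g,-g)
X=o[0]+gx*np.cos(yaw)-gy*np.sin(yaw);Y=o[1]+gx*np.sin(yaw)+gy*np.cos(yaw)
p=proj(np.stack([X,Y,np.full_like(X,.045)],-1),c).reshape(n,n,2).astype(np.float32)
r=cv2.remap(im,p[...,0],p[...,1],cv2.INTER_CUBIC)
for a,col in((0,(255,0,0)),(.4,(0,200,0)),(.65,(0,0,255))):
    for rr in(.045,.076):
        x,y=-rr*np.cos(a),-rr*np.sin(a)
        cv2.circle(r,(int(n/2+x/s),int(n/2-y/s)),3,col,-1)
save(sys.argv[1],r[150:,:380],1.4)
E
python3 ptr.py p1
```

```text
T [-0.31  0.24 -0.4 ]
```

View pics/p1.png

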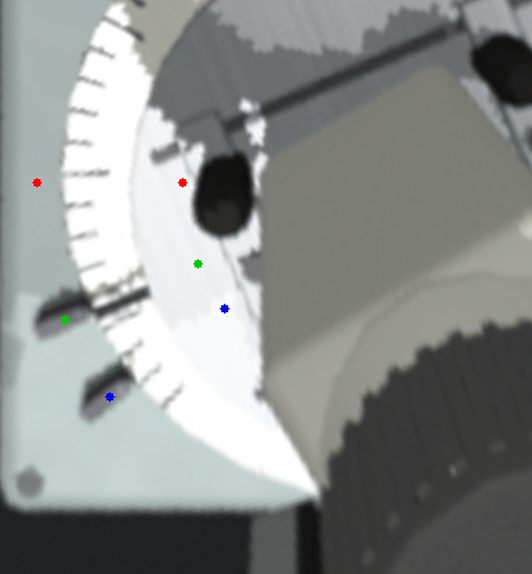

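The rectified view puts the pointer at about 0.41 rad, at (125,298), just at the first tab at (60,318). The torque of 0.41 N m agrees. I'll add about 0.11 rad.

```bash
python3 -m inch '[[[0,0,0,0.06,1],[0,0,0,0.05,1],[0,0,0,0,1]]]' >/dev/null; python3 tl.py; python3 ptr.py p2
```

```text
t 30.225 p [ 0.574  -0.0365  0.1658] tiltx,y 0.0242 -0.0056 yaw 0.6681 open 0.0442 F [-1.6 -0.7 -0.3] T [-0.29  0.16 -0.5 ] q [-0.081  0.357  1.683 -0.004  1.078 -0.747]
T [-0.22  0.23 -0.55]
```

View pics/p2.png

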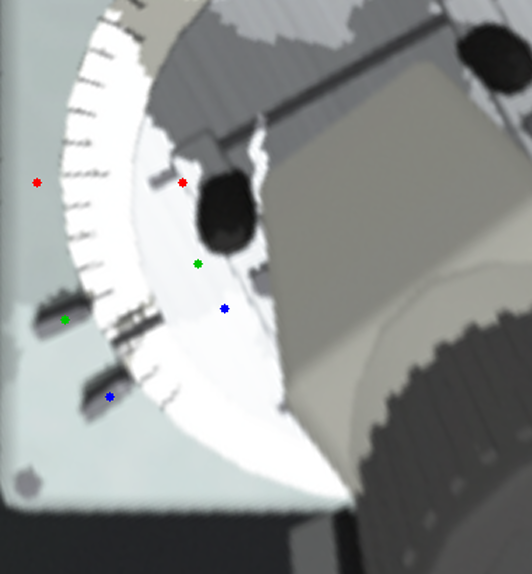

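The pointer is at (138,328), about 0.52 rad, midway between the tabs. Holding for more than 2 s.

```bash
python3 -m inch '[[[0,0,0,0,1],[0,0,0,0,1],[0,0,0,0,1],[0,0,0,0,1],[0,0,0,0,1]]]' >/dev/null; python3 tl.py; python3 -m inch '[[[0,0,0,0,1],[0,0,0,0,1],[0,0,0,0,1],[0,0,0,0,1],[0,0,0,0,1]]]' >/dev/null; python3 tl.py; python3 -m inch '[[[0,0,0,0,1],[0,0,0,0,1],[0,0,0,0,1],[0,0,0,0,1],[0,0,0,0,1]]]' >/dev/null; python3 tl.py; python3 -m inch '[[[0,0,0,0,1],[0,0,0,0,1],[0,0,0,0,1]]]' >/dev/null; python3 ptr.py p3; python3 tl.py
```

```text
t 30.9 p [ 0.574  -0.0365  0.1659] tiltx,y 0.0242 -0.0057 yaw 0.6661 open 0.0442 F [-0.8 -1.3  0.8] T [-0.33  0.21 -0.53] q [-0.081  0.356  1.683 -0.004  1.078 -0.745]
t 31.525 p [ 0.574  -0.0365  0.1659] tiltx,y 0.0242 -0.0057 yaw 0.666 open 0.0439 F [-0.4 -1.3 -0.5] T [-0.29  0.18 -0.49] q [-0.081  0.357  1.683 -0.004  1.078 -0.745]
t 32.15 p [ 0.574  -0.0365  0.1659] tiltx,y 0.0242 -0.0057 yaw 0.6659 open 0.044 F [-0.7 -1.4  0.8] T [-0.29  0.21 -0.56] q [-0.081  0.357  1.683 -0.004  1.078 -0.745]
T [-0.27  0.23 -0.51]
t 32.575 p [ 0.574  -0.0365  0.1659] tiltx,y 0.0241 -0.0058 yaw 0.666 open 0.0439 F [-1.4 -1.8  0.4] T [-0.27  0.23 -0.51] q [-0.081  0.357  1.683 -0.004  1.078 -0.745]
```

View pics/p3.png

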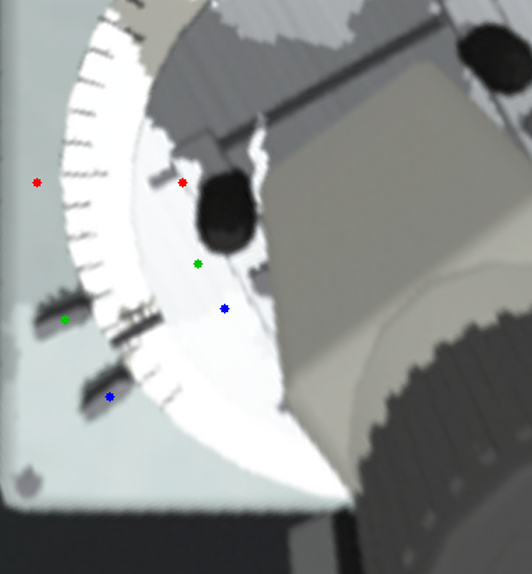

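The pointer held at about 0.52 rad for 2.3 s. Easing back.

```bash
python3 -m inch '[[[0,0,0,-0.08,1],[0,0,0,-0.1,1],[0,0,0,-0.1,1],[0,0,0,-0.1,1],[0,0,0,-0.1,1]]]' >/dev/null; python3 tl.py; python3 -m inch '[[[0,0,0,-0.08,1],[0,0,0,-0.05,1],[0,0,0,0,1]]]' >/dev/null; python3 tl.py; python3 ptr.py p4
```

```text
t 33.2 p [ 0.574  -0.037   0.1659] tiltx,y 0.0184 -0.0186 yaw 0.1757 open 0.0443 F [ 0.4 -1.   0.9] T [-0.32  0.22  0.  ] q [-0.075  0.359  1.679 -0.019  1.084 -0.242]
t 33.575 p [ 0.5738 -0.0362  0.1658] tiltx,y 0.0149 -0.0205 yaw 0.0464 open 0.0436 F [-0.3  0.   1.1] T [-0.09  0.26  0.02] q [-0.072  0.36   1.677 -0.022  1.088 -0.109]
T [-0.06  0.24  0.03]
```

View pics/p4.png

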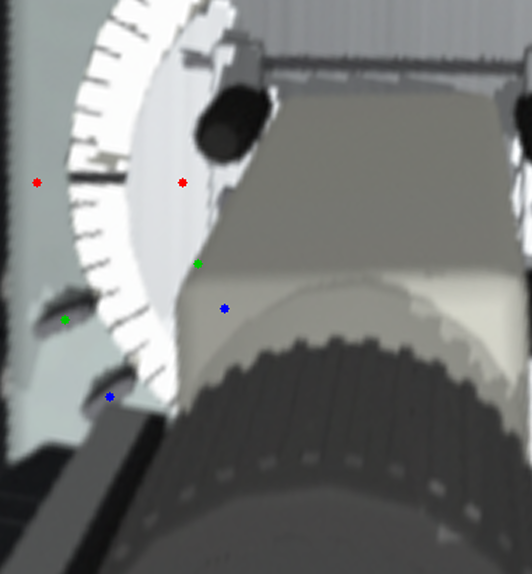

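The pointer is back at zero at (98,178), with torque about 0. Lifting straight up and returning to the tray.

```bash
python3 -m inch '[[[0,0,0.8,0,1],[0,0,1.2,0,1],[0,0,1.5,0,1],[0,0,1.2,0,1],[0,0,0,0,1]]]' >/dev/null; python3 tl.py
```

```text
t 34.25 p [ 0.5746 -0.0358  0.2163] tiltx,y 0.0174 -0.0199 yaw 0.0488 open 0.0442 F [ 0.1 -0.2 -3.6] T [ 0.07 -0.03  0.09] q [-0.072  0.321  1.601 -0.02   1.2   -0.113]
```

```bash
python3 -m inch '[[[-0.3,3.5,0,-0.04,1],[-0.4,5,0,-0.05,1],[-0.4,5,0,-0.05,1],[-0.4,5,0,-0.04,1],[-0.3,4,0,-0.04,1]]]' >/dev/null; python3 tl.py; python3 -m inch '[[[0,0,0,0,1],[0,0,0,0,1]]]' >/dev/null; python3 tl.py; python3 fit.py ret .556 .195 .10 0.03
```

```text
t 34.875 p [0.5555 0.1921 0.2154] tiltx,y 0.0116 -0.0245 yaw -0.1849 open 0.044 F [ 0.7 -0.4 -2.2] T [ 0.02 -0.02  0.03] q [ 0.328  0.349  1.562 -0.029  1.228  0.523]
t 35.125 p [0.5547 0.1944 0.2145] tiltx,y 0.0102 -0.0249 yaw -0.1803 open 0.044 F [ 0.9 -0.6 -2.6] T [0.01 0.01 0.01] q [ 0.332  0.35   1.563 -0.028  1.228  0.522]
scene (763, array([0.5529, 0.1929, 0.0125, 0.0079, 0.0034]))
side (451, array([0.5532, 0.1916, 0.0253, 0.009 , 0.0011]))
```

```bash
python3 - <<'E'
from h import *
im=np.load('pics/ret_scene.npz')['im']; save('rets',im,3.6,(150,100,360,260))
E
```

```text
(no output)
```

View pics/rets.png

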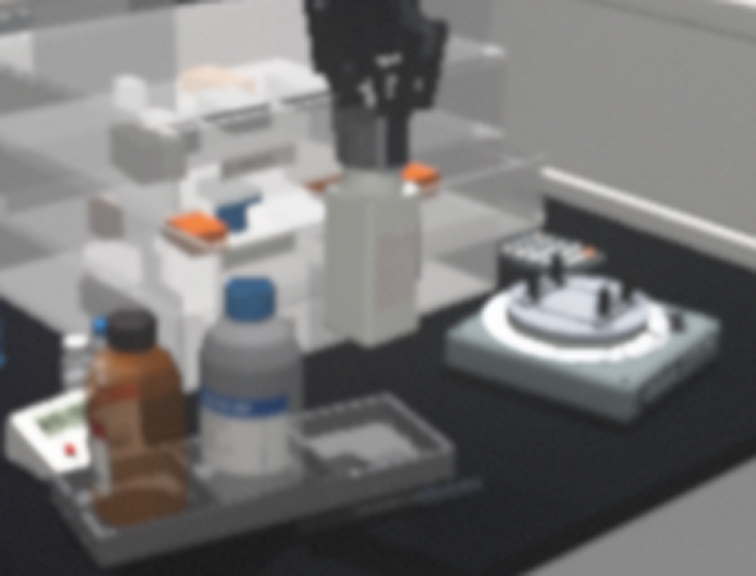

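```bash
python3 -m inch '[[[0.1,0.2,-2,0,1],[0,0,0,0,1],[0,0,-2.5,0,1],[0,0,0,0,1]]]' >/dev/null; python3 tl.py; python3 -m inch '[[[0,0,-2,0,1],[0,0,0,0,1]]]' >/dev/null; python3 tl.py
```

```text
t 35.725 p [0.5575 0.192  0.1711] tiltx,y 0.0133 -0.0245 yaw -0.1869 open 0.0434 F [ 0.2 -0.3 -2.4] T [ 0.03 -0.01 -0.  ] q [ 0.327  0.383  1.626 -0.03   1.128  0.527]
t 35.975 p [0.5596 0.1916 0.1542] tiltx,y 0.0184 -0.023 yaw -0.1881 open 0.0443 F [ 0.1 -0.3 -2.9] T [ 0.05 -0.01  0.  ] q [ 0.325  0.398  1.649 -0.031  1.085  0.528]
```

```bash
python3 -m inch '[[[-0.3,0.4,-0.5,0,1],[0,0,0,0,1],[0,0,-1,0,1],[0,0,0,0,1]]]' >/dev/null; python3 tl.py; python3 fit.py ret2 .556 .194 .026 0.03
```

```text
t 36.475 p [0.5584 0.1964 0.1422] tiltx,y 0.0248 -0.0208 yaw -0.1884 open 0.0441 F [ 0.2 -0.3 -2.8] T [ 0.06 -0.01 -0.02] q [ 0.334  0.406  1.669 -0.032  1.05   0.538]
scene (688, array([ 0.558 ,  0.1953,  0.0112, -0.006 ,  0.0061]))
side (123, array([ 0.5591,  0.1936, -0.0076, -0.0074,  0.0073]))
```

```bash
python3 -m inch '[[[-0.3,-0.1,-1.2,0,1],[0,0,0,0,1],[-0.1,0,-0.8,0,1],[0,0,0,0,1]]]' >/dev/null; python3 tl.py; python3 -m inch '[[[-0.1,0,-0.3,0,1],[0,0,0,0,1]]]' >/dev/null; python3 tl.py
```

```text
t 37.075 p [0.5546 0.1954 0.1214] tiltx,y 0.026 -0.0205 yaw -0.1885 open 0.0441 F [-0.4 -0.2 -2.4] T [0.01 0.03 0.01] q [ 0.334  0.42   1.706 -0.033  0.998  0.541]
t 37.325 p [0.5538 0.1955 0.1183] tiltx,y 0.0265 -0.0203 yaw -0.1885 open 0.0438 F [ 0.8  0.6 -3.4] T [0.03 0.05 0.02] q [ 0.335  0.422  1.712 -0.033  0.99   0.542]
```

```bash
python3 -m inch '[[[0,0,-0.15,0,1],[0,0,0,0,1]]]' >/dev/null; python3 tl.py; python3 -m inch '[[[0,0,-0.1,0,1],[0,0,0,0,1]]]' >/dev/null; python3 tl.py; python3 fit.py ret3 .556 .194 .004 0.03
```

```text
t 37.575 p [0.5547 0.1957 0.118 ] tiltx,y 0.0291 -0.0196 yaw -0.1885 open 0.0443 F [ 0.9 -0.4 -2.4] T [0.03 0.06 0.02] q [ 0.335  0.422  1.712 -0.034  0.987  0.542]
t 37.825 p [0.5551 0.1958 0.1179] tiltx,y 0.0303 -0.0192 yaw -0.1886 open 0.0442 F [-0.8 -0.4 -2.5] T [-0.01  0.24  0.02] q [ 0.335  0.422  1.712 -0.034  0.985  0.542]
scene (671, array([ 0.5548,  0.1947, -0.0049, -0.0022,  0.0048]))
side (43, array([ 0.5411,  0.1851, -0.1207,  0.2147,  0.11  ]))
```

Seated: z stopped at 0.118 and the bottle is at its original spot. Releasing gradually.

```bash
python3 -m inch '[[[0,0,0,0,-0.1],[0,0,0,0,-0.3],[0,0,0,0,-0.7],[0,0,0,0,-1],[0,0,0,0,-1]]]' 20 >/dev/null; python3 tl.py; python3 -m inch '[[[0,0,0,0,-1]]]' >/dev/null; python3 tl.py; python3 - <<'E'
from h import *
im,d=grab_frame('wrist'); save('relw',im,1.5)
E
```

```text
t 38.55 p [0.5557 0.196  0.1177] tiltx,y 0.0315 -0.0189 yaw -0.1884 open 0.0851 F [-0.1  0.2 -0.3] T [-0.04  0.03  0.03] q [ 0.335  0.423  1.712 -0.034  0.983  0.542]
t 38.675 p [0.5556 0.196  0.1177] tiltx,y 0.0315 -0.0189 yaw -0.1884 open 0.0855 F [-0.   0.6 -0.8] T [-0.01  0.04  0.05] q [ 0.335  0.423  1.712 -0.034  0.983  0.542]
```

View pics/relw.png

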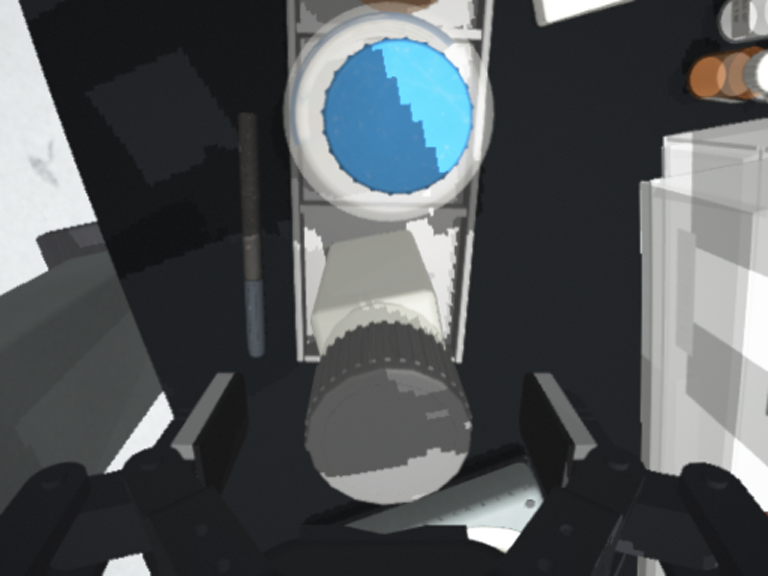

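The jaws are open and clear of the cap, which is at (387,430) with the pads at (215,420) and (565,420). The bottle stands in its place. Now I'll retreat upward.

```bash
python3 -m inch '[[[0,0,1.5,0,-1],[0,0,3,0,-1],[0,0,4,0,-1],[0,0,4,0,-1],[0,0,2,0,-1]]]' >/dev/null; python3 tl.py; python3 -m inch '[[[-2,-4,0,0,-1],[-2,-4,0,0,-1],[0,0,0,0,-1],[0,0,0,0,-1]]]' >/dev/null; python3 tl.py; python3 fit.py fin .556 .194 .004 0.03;  python3 - <<'E'
from h import *
im=np.load('pics/fin_scene.npz')['im']; save('fins',im,3.6,(150,100,360,260))
c=calibration('wrist');im,d=grab_frame('wrist'); save('finw',im,1.5);W=world(d,c)
m=(abs(W[...,0]-.56)<.08)&(abs(W[...,1]-.19)<.05)&(W[...,2]>.144)&(W[...,2]<.16)
print(m.sum(),np.median(W[m],0))
E
```

```text
t 39.35 p [0.5547 0.1957 0.2698] tiltx,y 0.0314 -0.0189 yaw -0.1883 open 0.0855 F [-0.6 -0.8 -0.7] T [-0.02  0.02  0.02] q [ 0.335  0.308  1.485 -0.029  1.326  0.53 ]
t 39.85 p [0.5156 0.1148 0.2772] tiltx,y 0.0438 -0.0157 yaw -0.1875 open 0.0853 F [ 0.5  0.5 -0.3] T [-0.01  0.05  0.  ] q [ 0.212  0.199  1.616 -0.026  1.287  0.407]
scene (662, array([ 0.5554,  0.1953,  0.0119,  0.0046, -0.0031]))
side (54, array([ 0.5521,  0.191 , -0.0328,  0.0786,  0.0323]))
2698 [0.55469422 0.19592433 0.14954912]
```

View pics/fins.png

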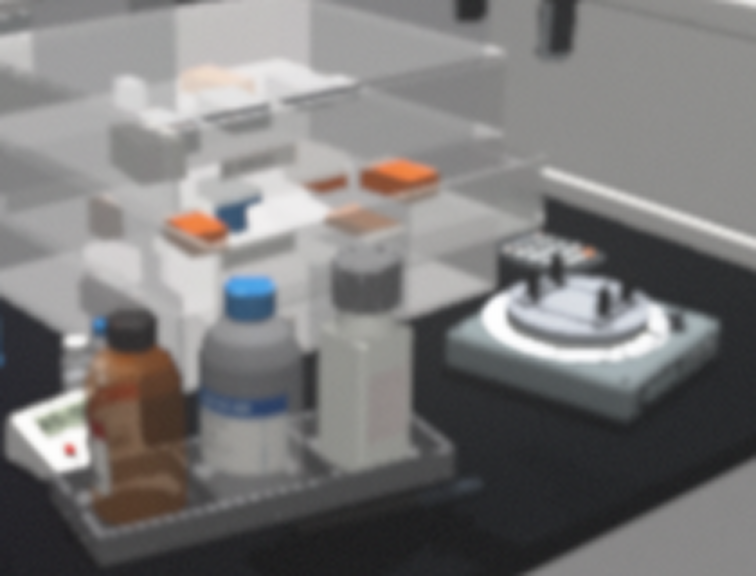

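View pics/finw.png

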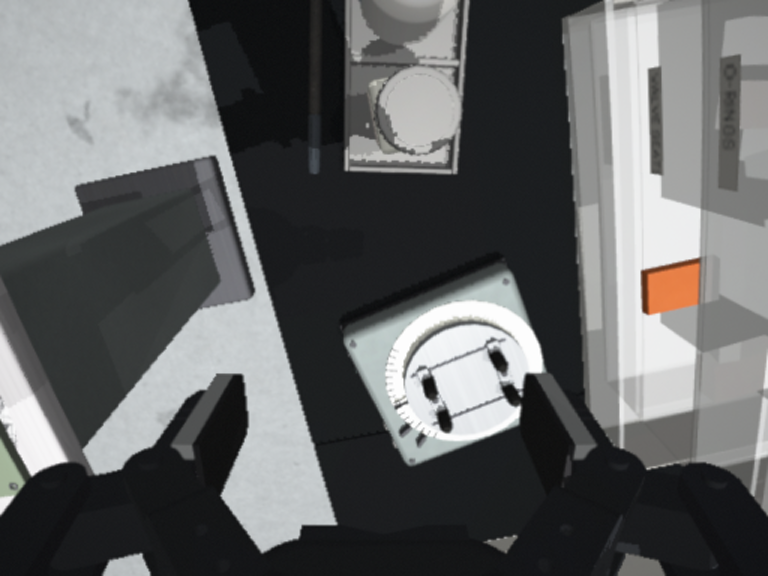

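The square bottle stands upright in its place at scene (365,390), with both round bottles standing and the turntable at rest. The arm is clear.

```bash
python3 -c "
from workcell import env; print(env.job_done())"
```

```text
the job is handed in; nothing more can be done
None
```

The square bottle went through the torque test and is back upright in its own tray place. I handed the job in at about 40 s of the 67 s allowed.

**Test:** I set the bottle between the four pegs, held it by the cap at 90 N and twisted it anticlockwise. The pointer stood at about 0.52 rad, between the tabs, for about 2.3 s. The picture and the wrist torque (about 0.5 N m) agreed, and I never saw it past 0.52. I then eased it back to zero (torque about 0) and kept hold of the cap while carrying the bottle back, letting go only once it stood in the tray.

**Last checks:**
- **Bottle position:** it stands within about 2 mm of where it started. The scene-camera fit shows it leaning less than 0.01 rad.
- **Surroundings:** both round bottles are standing, the turntable looks at rest, and the open gripper is well clear.
- **Cap on the bottle:** I did not compare the cap and shoulder ribs directly. While twisting, the turntable followed the hand and the bottle returned to its starting angle, so I saw no sign of slip.
- **Disagreement:** the side-camera fit of the bottle in the tray is off (it read a 0.08 rad lean). That camera sees only about 50 points of it there, and its fit before the test was off in the same way, so I relied on the scene and wrist cameras.

About 20 s went on tool tilt: fast moves tipped the tool, and my first tries at correcting it made it worse. About 0.03 rad was left at the grasp, which did no visible harm.

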